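Weigh two soil jars against each other and send on the heavier

TASK

Take the two sample jars from the leaning rack and stand one on each pan of the balance, let go and see which is heavier. Then stand the heavier jar upright in the steel tray and leave the lighter one standing on its pan. Ease the pans up and down, never letting one drop or fly up when a jar is put on or taken off, set the jars down gently and leave the other things on the bench alone.

Things in the scene. Friction and masses are not known exactly. Their poses are not given: they have to be found in the camera images.
- jar_a: One of two jars that look alike: a plain straight cylinder, white with a paper band and grey screw cap, 52 mm in diameter, 100 mm tall, 0.24 to 0.36 kg. Either may be the heavier and on either side of the rack. Origin: centre of its underside; z runs up its axis to the cap. At the start it reclines in the rack, leaning 35 degrees from vertical, cap towards the robot, its upper 55 mm clear all round
- jar_b: The other jar, same description as jar_a. Jars can be gripped across the diameter anywhere in the upper 50 mm
- rack: Fixed wooden rack, 150 x 200 mm base, about 95 mm high, with two leaning cradles 120 mm apart along its y. Origin: under the centre of its base; x points away from the robot. Each cradle has a foot ledge, a bed under the jar (on the robot's side) and two 6 mm cheeks beside the lowest 42 mm of the jar; a jar is drawn out along its own axis
- pan_left_top (a point): Centre of the top of the balance's left pan (larger y): a level steel plate 110 x 110 x 5 mm, no rim, its top 100 mm above the bench when level, 82 to 118 mm over its travel. The pans stay level and go straight up and down, so where a jar stands on its pan does not affect the weighing, but stand it near the middle (centre within 35 mm of this point)
- pan_right_top (a point): The same for the right pan (smaller y), 200 mm from the left one. The balance's base is 150 x 300 x 35 mm with a 70 mm wide scale plate, up to 142 mm high, standing 50 mm to the robot's side of the pan line, halfway between the pans
- pan_left (a joint): Height of the left pan above level, m, positive up, -0.018 (on its stop) to 0.018; the right pan moves oppositely. Empty: level. One jar takes its pan down to the stop; with both on, the heavier one's pan sinks to the stop or nearly, within 2 s, or 4 s if almost alike. A pan with one jar, suddenly let go, falls at over 0.2 m/s; pans should not exceed 0.15 m/s
- tray: Fixed square steel tray, 130 x 130 mm outside, 28 mm high, walls and floor 5 mm thick, beyond the left end of the balance. Origin: centre of its underside, so the inner floor is 5 mm above it; empty
- flask: Bystander: conical glass flask, 72 mm across the foot, 100 mm tall, beyond the balance. Origin: centre of its underside
- reagent: Bystander: brown glass bottle, 64 mm in diameter, 150 mm tall, beyond the balance. Origin: centre of its underside
- case: Bystander: flat olive instrument case 60 x 170 x 26 mm lying beyond the rack, long along its y. Origin: centre of its underside
- brush: Bystander: small hand brush 160 mm long lying on the bench nearer the robot than the rack and balance, along its x, handle towards the robot
Mind the look-alikes: they are no part of the job. What is shaped like the jar_b but purple or red is not meant.

How it is judged:
On the way:
1. both jars stand upright on the balance, one on each pan, let go, and the balance has come to rest (((horizontal distance between jar_a and pan_left_top below 0.035 m and angle between each of jar_a, jar_b's own z axis and vertical below 0.12 rad and z of jar_a in the frame of pan_left_top between -0.004 and 0.006 m and linear speed of each of jar_a, jar_b below 0.02 m/s and horizontal distance between jar_b and pan_right_top below 0.035 m and z of jar_b in the frame of pan_right_top between -0.004 and 0.006 m) or (horizontal distance between jar_b and pan_left_top below 0.035 m and angle between each of jar_b, jar_a's own z axis and vertical below 0.12 rad and z of jar_b in the frame of pan_left_top between -0.004 and 0.006 m and linear speed of each of jar_b, jar_a below 0.02 m/s and horizontal distance between jar_a and pan_right_top below 0.035 m and z of jar_a in the frame of pan_right_top between -0.004 and 0.006 m)) and contact force between the fingers and jar_a below 0.05 N and contact force between the fingers and jar_b below 0.05 N and velocity of joint pan_left between -0.006 and 0.006 m/s), for 0.3 s.
At the end, for the whole second after the job is handed in: The heavier jar stands upright (within 7 degrees) on the floor of the tray, the lighter one stands upright with its centre within 35 mm of the centre of a pan; both are let go and at rest, and so is the balance. (Jars within 2 percent of each other count as equal: either may go.) (((horizontal distance between jar_a and tray below 0.05 m and angle between jar_a's own z axis and vertical below 0.12 rad and z of jar_a in the frame of tray below 0.012 m and linear speed of jar_a below 0.02 m/s and contact force between jar_a and anything else above 2.88414 N and ((horizontal distance between jar_b and pan_left_top below 0.035 m and angle between jar_b's own z axis and vertical below 0.12 rad and z of jar_b in the frame of pan_left_top between -0.004 and 0.006 m and linear speed of jar_b below 0.02 m/s) or (horizontal distance between jar_b and pan_right_top below 0.035 m and angle between jar_b's own z axis and vertical below 0.12 rad and z of jar_b in the frame of pan_right_top between -0.004 and 0.006 m and linear speed of jar_b below 0.02 m/s))) or (horizontal distance between jar_b and tray below 0.05 m and angle between jar_b's own z axis and vertical below 0.12 rad and z of jar_b in the frame of tray below 0.012 m and linear speed of jar_b below 0.02 m/s and ((horizontal distance between jar_a and pan_left_top below 0.035 m and angle between jar_a's own z axis and vertical below 0.12 rad and z of jar_a in the frame of pan_left_top between -0.004 and 0.006 m and linear speed of jar_a below 0.02 m/s and contact force between jar_a and anything else below 3.00186 N) or (horizontal distance between jar_a and pan_right_top below 0.035 m and angle between jar_a's own z axis and vertical below 0.12 rad and z of jar_a in the frame of pan_right_top between -0.004 and 0.006 m and linear speed of jar_a below 0.02 m/s and contact force between jar_a and anything else below 3.00186 N)))) and contact force between the fingers and jar_a below 0.05 N and contact force between the fingers and jar_b below 0.05 N and velocity of joint pan_left between -0.006 and 0.006 m/s); the robot touches nothing.
It fails at once if a pan drops or flies up (faster than 0.15 m/s) (velocity of joint pan_left above 0.15 m/s or velocity of joint pan_left below -0.15 m/s).
It fails at once if a jar is dropped or banged into the tray (faster than 0.4 m/s within 10 mm of its floor) ((horizontal distance between jar_a and tray below 0.06 m and z of jar_a in the frame of tray below 0.015 m and linear speed of jar_a above 0.4 m/s) or (horizontal distance between jar_b and tray below 0.06 m and z of jar_b in the frame of tray below 0.015 m and linear speed of jar_b above 0.4 m/s)).
It fails at once if a jar falls over or is dropped on the bench (angle between any of jar_a, jar_b's own z axis and vertical above 1.2 rad or height (world z) of any of jar_a, jar_b below 0 m).
It fails at once if one of the other things on the bench is shifted more than 20 mm (distance of any of flask, reagent, case, brush from where it was at the start of the episode above 0.02 m).
It also fails if it takes over 72 s, if anything falls off the work surface, if the arm or the gripper's body presses on something with over 40 N, if the wrist force passes 120 N, or if a joint passes its speed limit or range.

ROBOT

A 6-joint arm with a two-finger parallel gripper is mounted at the origin on the work surface. World frame = base frame: x ahead of the robot, y to its left, z up, the work surface at z = 0. Lengths are in m, angles in rad, forces in N, time in s.
With the tool pointing down it reaches from about 0.425 to 0.95 m from the base axis. Payload 3.5 kg.
Tool frame: the origin (TCP) lies at the very end of the fingers, on their centre line; the grasp point (between the pads) lies 19 mm behind it; z points along the fingers, y is the direction in which the jaws open and shut (so a half turn about z gives the same grasp; the last joint's range is limited). The gripper opens to 85 mm and grips with 20 to 120 N. Pads are 22 mm wide; open, the fingers measure 114 mm over their backs; the gripper's body (76 mm by 85 mm) begins 54 mm behind the grasp point. The pads swing forward as they close: fully open they stand 13 mm farther back than shut.
Start: joints at [-1.405, 0.286, 1.577, -0, 1.279, -0.15], TCP at [0.21, -0.642, 0.231] pointing down, gripper open.
Joint ranges: [-2.77, 2.77], [-0.9, 2.22], [0.21, 2.48], [-1.53, 4.67], [0.24, 2.81], [-2.84, 2.84]. Speed limits (rad/s): [2.79, 2.79, 3.14, 3.14, 3.14, 3.14].

INTERFACE

Orientations are given as a unit quaternion [x, y, z, w].
In Python, from plant import get_state, vision, ctrl, cut_out gives the robot as it stands.
- The arm moves only by the tool jog_arm, never from a script. Its argument "commands" is text: rows parted by semicolons, each of 6 numbers parted by spaces: the shift along the world's x, y, z in m, then the turn, a rotation vector about the world's x, y, z in rad. A call has 1 to 20 rows; each row is the pose to reach, as a shift and turn from the pose commanded when the call began; what a row does not reach only later rows make up. A row lasts 1/8 s, in which the tool goes at most 62.5 mm and 10.7 degrees, less where a joint would pass 70% of its speed; a pose out of reach is approached as far as the arm can. A call with a gripper value outside its range is refused whole. "gripper" is the opening in per cent of the stroke, from 0 (shut) to 100 (fully open), set as the call begins (left out, the last holds). The fingers move at their own pace and stop on an object; "grip_force" is the grip in N (left out, the last holds). Time passes only in rows, so rows that repeat a pose let the fingers close. It gives the time, the measured TCP pose, the force and the opening at its end, in the units of the state.
- get_state(): the state, without advancing time (a new reading comes with each control period).
- vision.read_camera(name): name is "side" or "top"; returns a dict with "frame" (400x640x3 uint8, red, green, blue), "z_map" (400x640 float32, m along the optical axis (not along the pixel's ray), 0 where there is no reading), "fx", "fy", "cx", "cy" (pixels), "D" ([k1, k2, p1, p2, k3] as OpenCV has them; the pictures are not rectified), "R" (3x3) and "t" (3): a world point X has camera coordinates R X + t. Camera axes: x right, y down, z forward; pixel columns grow to the right and rows downward; lengths in m; the calibration is good to about 2 mm. A picture is of the moment at which its call begins.
- ctrl.sign_off(): hands the job in, once; it reports no verdict.
Trained networks look in the newest picture that a camera, given by its name, has taken for a name from the list of things; names that differ only in an ending like _2 or _b are one class to them, and where a whole thing is asked for, a point or a joint stands for the part that bears it (a point fixed in the world has none). Each returns a list of dicts, best first, with "conf" (0 to 1); they miss things now and then, are a little off and sometimes report something else, mostly with a low value. They report only what shows in the picture. A call takes as long as a camera call. They do not tell look-alikes from the thing itself.
- cut_out(camera, query): "pixels" (400x640 bool, what is visible of it) and "box" ([centre column, centre row, width, height] in pixels, round what is visible of it).
The state is a dict: "time": time; "qpos": joint angles; "dq": joint speeds; "joint_efforts": joint torques, N m; "eef_pos": TCP position; "tcp_rot": TCP orientation; "contact_force": force on the tool from outside, world axes, zero at the start; "wrist_torque": the same for the moment, N m; "opening": opening from 0.0 (shut) to 1.0 (fully open).
Only numpy, scipy, OpenCV 4.12 (cv2) and the standard library are available. Lean on these libraries where they do the work, as an engineer would, in place of code of your own. Each camera call takes 0.05 s, during which the arm holds its last target.

## Working session

There is one attempt and no reset: what is moved stays moved. The work goes in short steps, Python scripts to look and compute and a tool call to move; the robot and the scene stay as the last step left them, time stands still between calls to the robot, and variables do not carry over. Pictures are saved under pics/ and viewed, and the job is handed in when it is done.

Besides the shell and the picture viewer there is one more tool, called after "Call:" in YAML: its name, and indented under it one key for each argument. jog_arm: Moves the arm, as the interface text tells. Its arguments: {"type":"object","properties":{"commands":{"type":"string"},"gripper":{"type":"number"},"grip_force":{"type":"number"}},"required":["commands"]}

```bash
ls; mkdir -p pics
python3 - <<'E'
from plant import get_state, vision, ctrl, cut_out
import cv2,numpy as np
print(get_state())
for n in ("side","top"):
    c=vision.read_camera(n)
    cv2.imwrite(f"pics/{n}0.png",c["frame"][:,:,::-1])
    print(n,c["fx"],c["fy"],c["cx"],c["cy"],c["D"],c["R"],c["t"])
    for q in ("jar_a","rack","pan_left_top","pan_left","tray","flask","reagent","case","brush"):
        for d in cut_out(n,q)[:4]: print(q,round(d["conf"],2),np.round(d["box"]),d["pixels"].sum())
E
```

```text
pics
{'time': 0.0, 'qpos': array([-1.40500070e+00,  2.87175921e-01,  1.57816822e+00,  2.95144863e-05,
        1.27861327e+00, -1.49996968e-01]), 'dq': array([-2.12863575e-03,  4.22343004e-05,  2.17945891e-03, -1.53767401e-03,
       -1.10028218e-03, -3.59529153e-04]), 'joint_efforts': array([-5.89146184e-04, -4.05981338e+01, -2.92623210e+01, -1.84739451e-04,
        5.80698557e-03,  2.37296049e-06]), 'eef_pos': array([ 0.20956218, -0.64095574,  0.2299451 ]), 'tcp_rot': array([ 9.87560237e-01,  1.57236700e-01,  4.78641979e-06, -1.18245243e-03]), 'contact_force': array([ 0.96181791, -0.01873815,  0.49375427]), 'wrist_torque': array([-0.02486095, -0.00635489, -0.00395631]), 'opening': 1.003577615773541}
side 400.20471829600933 400.20471829600933 322.4888777349708 202.83293717451818 [-0.00654197  0.          0.          0.          0.        ] [[-0.81922536 -0.57322513  0.0168155 ]
 [-0.41474228  0.57196909 -0.70770065]
 [ 0.39605385 -0.58674042 -0.70631228]] [0.4051937  0.28285166 1.06560719]
jar_a 0.74 [347. 154.  21.  17.] 319
jar_a 0.74 [397. 139.  22.  22.] 284
jar_a 0.65 [374. 143.
[... 491 characters left out ...]
         0.         0.         0.        ] [[ 0.02405066 -0.99970097  0.00441955]
 [-0.99384859 -0.02438745 -0.10802881]
 [ 0.10810429 -0.0017942  -0.99413794]] [-0.0476769   0.520281    1.32084177]
jar_a 0.93 [408. 255.  17.  31.] 450
jar_a 0.85 [390. 183.  20.  27.] 395
jar_a 0.64 [469. 205.  36.  16.] 524
jar_a 0.63 [425. 197.  15.  24.] 410
rack 0.63 [403. 189.  72.  62.] 1891
pan_left_top 0.86 [260. 184.  37.  35.] 1157
pan_left_top 0.17 [196. 189.  42.  40.] 1577
pan_left 0.73 [261. 183.  40.  38.] 1150
tray 0.71 [196. 192.  43.  45.] 1667
flask 0.79 [306. 137.  22.  21.] 324
reagent 0.88 [258. 140.  24.  22.] 414
case 0.86 [384. 141.  52.  36.] 925
brush 0.78 [355. 235.  16.  46.] 432
```

Run:
```python
import cv2
a=cv2.imread("pics/side0.png");b=cv2.imread("pics/top0.png")
cv2.imwrite("pics/s0z.png",cv2.resize(a[110:360,180:440],(780,750)[:2] if 0 else (624,600),interpolation=cv2.INTER_CUBIC))
cv2.imwrite("pics/t0z.png",cv2.resize(b[110:290,160:500],None,fx=2.3,fy=2.3,interpolation=cv2.INTER_CUBIC))
```

```text
(no output)
```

View pics/s0z.png

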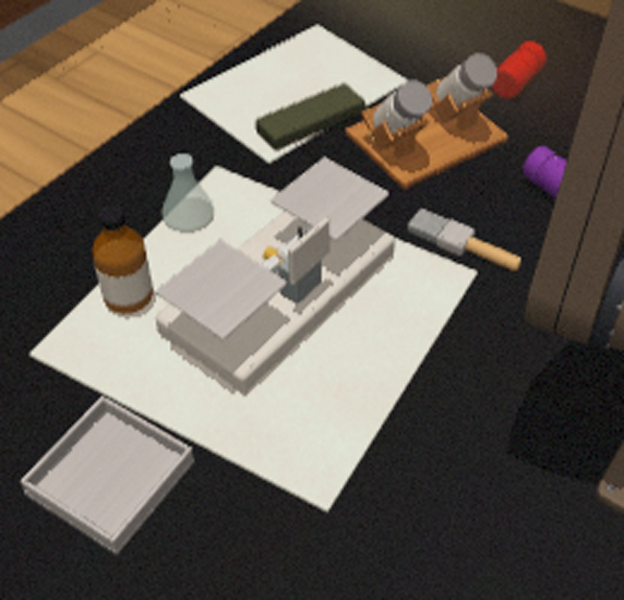

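View pics/t0z.png

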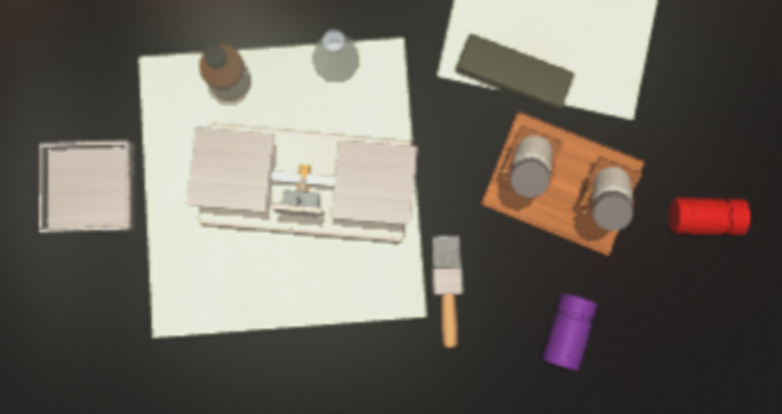

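View pics/top0.png

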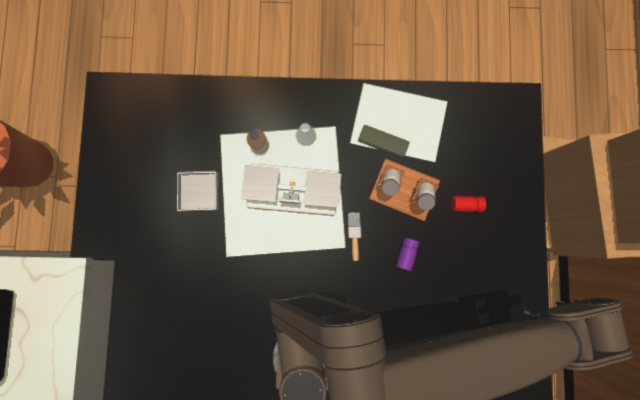

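```bash
cat > h.py <<'E'
from plant import get_state, vision, ctrl, cut_out
import cv2,numpy as np
def cloud(c):
    h,w=c["z_map"].shape
    K=np.array([[c["fx"],0,c["cx"]],[0,c["fy"],c["cy"]],[0,0,1]])
    u,v=np.meshgrid(np.arange(w),np.arange(h))
    p=cv2.undistortPoints(np.stack([u,v],-1).reshape(-1,1,2).astype(float),K,np.array(c["D"],float)).reshape(h,w,2)
    z=c["z_map"].astype(float)
    P=np.dstack([p[...,0]*z,p[...,1]*z,z])
    W=(P-np.array(c["t"]))@np.array(c["R"])
    W[z==0]=np.nan
    return W
E
python3 - <<'E'
from h import *
for n in ("side","top"):
    c=vision.read_camera(n); W=cloud(c); np.savez(f"{n}0.npz",W=W,f=c["frame"])
    for q in ("jar_a","rack","pan_left_top","pan_right_top","tray","flask","reagent","case","brush"):
        for d in cut_out(n,q)[:4]:
            if d["conf"]<.3: continue
            m=d["pixels"]&np.isfinite(W[...,0]); p=W[m]
            print(n,q,round(d["conf"],2),np.round(d["box"]),np.round(np.median(p,0),4),np.round(np.percentile(p,3,0),3),np.round(np.percentile(p,97,0),3))
E
```

```text
side jar_a 0.86 [348. 153.  23.  20.] [ 0.5594 -0.2423  0.1153] [ 0.532 -0.271  0.061] [ 0.606 -0.228  0.139]
side jar_a 0.85 [374. 143.  22.  22.] [ 0.519  -0.3551  0.1136] [ 0.491 -0.386  0.057] [ 0.577 -0.339  0.138]
side jar_a 0.6 [397. 138.  22.  21.] [ 0.5083 -0.5095  0.0414] [ 0.49  -0.6   -0.001] [ 0.562 -0.475  0.054]
side jar_a 0.6 [406. 183.  18.  21.] [ 0.3654 -0.3149  0.0429] [ 0.336 -0.346  0.015] [ 0.395 -0.298  0.054]
side rack 0.93 [356. 165.  66.  45.] [ 0.5414 -0.2894  0.0131] [ 0.475 -0.385  0.003] [ 0.644 -0.215  0.074]
side pan_left_top 0.89 [271. 230.  52.  43.] [0.5559 0.1618 0.0998] [0.506 0.108 0.097] [0.61  0.212 0.103]
side pan_right_top 0.95 [317. 193.  48.  32.] [ 0.5449 -0.0384  0.0999] [ 0.492 -0.091  0.097] [0.596 0.011 0.103]
side tray 0.92 [221. 307.  77.  64.] [0.5401 0.3833 0.0059] [0.472 0.32  0.001] [0.601 0.448 0.029]
side flask 0.68 [260. 189.  22.  31.] [0.7307 0.0342 0.0378] [0.71  0.007 0.005] [0.754 0.056 0.101]
side reagent 0.95 [229. 217.  26.  41.] [0.6901 0.1934 0.0833] [0.675 0.162 0.006] [0.72  0.212 0.15 ]
side case 0.73 [310. 159. 
[... 766 characters left out ...]
4.  29.  38.] [0.5557 0.1636 0.1002] [0.506 0.111 0.04 ] [0.609 0.215 0.105]
top pan_right_top 0.97 [322. 187.  35.  36.] [ 0.543  -0.0366  0.1001] [ 0.492 -0.088  0.095] [0.595 0.014 0.105]
top tray 0.65 [197. 190.  42.  41.] [0.5377 0.3857 0.0065] [0.475 0.319 0.   ] [0.599 0.445 0.03 ]
top flask 0.7 [308. 135.  20.  25.] [0.7308 0.0226 0.0428] [ 0.708 -0.006  0.004] [0.761 0.052 0.103]
top reagent 0.93 [256. 140.  24.  22.] [0.6927 0.1742 0.1003] [0.674 0.152 0.004] [0.734 0.208 0.152]
top case 0.93 [385. 142.  53.  33.] [ 0.7239 -0.2452  0.0258] [ 0.68  -0.32   0.012] [ 0.767 -0.167  0.031]
top case 0.63 [258. 143.  21.  20.] [0.6913 0.1753 0.1021] [0.673 0.153 0.015] [0.719 0.208 0.153]
```

```bash
cat > fit.py <<'E'
from h import *
from scipy.optimize import least_squares
C={n:np.load(f"{n}0.npz") for n in ("side","top")}
def pts(lo,hi):
    o=[]
    for n in C:
        W=C[n]["W"]; m=np.all((W>lo)&(W<hi),-1); o.append(W[m])
    return o
j1=pts([.5,-.30,.07],[.66,-.19,.17]); j2=pts([.46,-.42,.07],[.62,-.315,.17])
def ax(yaw,t): # jar axis up; leans to rack -x
    return np.array([-np.sin(t)*np.cos(yaw),-np.sin(t)*np.sin(yaw),np.cos(t)])
def sdf(P,top,a):
    d=P-top; h=d@a; r=np.linalg.norm(d-np.outer(h,a),axis=1)-.026
    # surface dist
    q=np.stack([r,np.maximum(h,-.1-h)],1)
    return np.minimum(q.max(1),0)+np.linalg.norm(np.maximum(q,0),axis=1)
T=np.deg2rad(35)
for lab,sel in (("side",[0]),("top",[1]),("both",[0,1])):
    A=np.vstack([j1[i] for i in sel]);B=np.vstack([j2[i] for i in sel])
    f=lambda p:np.r_[sdf(A,p[1:4],ax(p[0],T)),sdf(B,p[4:7],ax(p[0],T))]
    r=least_squares(f,[-.35,.53,-.24,.13,.49,-.35,.13],loss="soft_l1",f_scale=.002)
    p=r.x;print(lab,len(A),len(B),np.round(p,4),"res",np.median(abs(f(p))), "sep",np.linalg.norm(p[1:3]-p[4:6]),np.arctan2(*(p[1:3]-p[4:6])[[0,1]]*[-1,1]) if 0 else np.arctan2(-(p[1]-p[4]),p[2]-p[5]))
a=ax(p[0],T);print("axis",a,"bottoms",p[1:4]-.1*a,p[4:7]-.1*a)
# rack base rect
for n in C:
    W=C[n]["W"];m=np.all((W>[.44,-.46,.006])&(W<[.69,-.16,.025]),-1)
    print(n,cv2.minAreaRect((W[m][:,:2]*1000).astype(np.float32)))
E
python3 fit.py
```

```text
side 342 335 [-0.3202  0.5472 -0.2513  0.126   0.5044 -0.3633  0.1264] res 0.001548155525205907 sep 0.11990276984323978 -0.3650211018432881
top 389 393 [-0.3367  0.5468 -0.2499  0.1265  0.5042 -0.3622  0.1265] res 0.001045805296913055 sep 0.12008939624579686 -0.3629031475146515
both 731 728 [-0.3268  0.5469 -0.2507  0.1263  0.5042 -0.3628  0.1264] res 0.0012114046271203827 sep 0.11997048480362747 -0.3636828077957254
axis [-0.54321808  0.18413051  0.81915204] bottoms [ 0.60118515 -0.26912807  0.04438911] [ 0.55850942 -0.38125166  0.04450702]
side ((570.0225830078125, -279.2589111328125), (240.51669311523438, 250.67001342773438), 3.757932186126709)
top ((566.2310180664062, -307.56146240234375), (247.26722717285156, 294.3769226074219), 0.19939590990543365)
```

```bash
cat > pose.py <<'E'
from h import *
from scipy.spatial.transform import Rotation as Ro
def tool(yaw,tilt): # tool x heading yaw, z tilted outward by tilt
    z=np.array([np.sin(tilt)*np.cos(yaw),np.sin(tilt)*np.sin(yaw),-np.cos(tilt)])
    y=np.array([np.sin(yaw),-np.cos(yaw),0])
    return Ro.from_matrix(np.stack([np.cross(y,z),y,z],1))
def delta(p,R,s=None):
    s=s or get_state()
    R0=Ro.from_quat(s["tcp_rot"]);
    print("t",s["time"],"d",np.round(np.array(p)-s["eef_pos"],4),"rv",np.round((R*R0.inv()).as_rotvec(),4),"F",np.round(s["contact_force"],2),"open",s["opening"],"q",np.round(s["qpos"],2))
E
python3 - <<'E'
from pose import *
a=-tool(-.36,T:=np.deg2rad(35)).as_matrix()[:,2]
t1=np.array([.5469,-.2507,.1263]);t2=np.array([.5042,-.3628,.1264])
for t in (t1,t2): print(t-.049*a, t+.06*a)
delta(t1+.06*a,tool(-.36,T))
E
```

```text
[ 0.57320361 -0.26060075  0.08616155] [ 0.5146915  -0.23857663  0.17544912]
[ 0.53050361 -0.37270075  0.08626155] [ 0.4719915  -0.35067663  0.17554912]
t 2.0 d [ 0.305   0.403  -0.0559] rv [-0.0138 -0.6222 -0.6543] F [0.41 0.03 0.64] open 0.9947898554908168 q [-1.4   0.29  1.58  0.    1.28 -0.15]
```

Call:
jog_arm:
  commands: ".03 .04 .02 0 -.06 -.06; .06 .08 .03 0 -.12 -.13; .095 .125 .03 0 -.19 -.2; .13 .17 .03 0 -.26 -.27; .165 .215 .03 -.01 -.33 -.34; .2 .26 .03 -.01 -.4 -.42; .235 .305 .02 -.01 -.47 -.5; .265 .345 0 -.01 -.54 -.57; .29 .38 -.03 -.014 -.6 -.63; .305 .403 -.056 -.014 -.622 -.654; .305 .403 -.056 -.014 -.622 -.654; .305 .403 -.056 -.014 -.622 -.654; .305 .403 -.056 -.014 -.622 -.654"
  gripper: 100

```text
time: 3.62
eef_pos: [0.5152, -0.2405, 0.1776]
tcp_rot: [0.938, -0.171, 0.297, 0.055]
contact_force: [0.3, -0.5, 1.1]
opening: 1.002
```

Run:
```python
from pose import *
delta([ 0.5732,-0.2606,0.0862],tool(-.36,np.deg2rad(35)))
c=vision.read_camera("side");cv2.imwrite("pics/s1.png",cv2.resize(c["frame"][60:260,230:490,::-1],None,fx=3,fy=3))
```

```text
t 3.625 d [ 0.058  -0.0201 -0.0914] rv [0.0027 0.0023 0.0012] F [ 0.34 -0.52  1.06] open 1.0024946311680902 q [-0.7  -0.18  2.25  0.4   0.51  0.94]
```

View pics/s1.png

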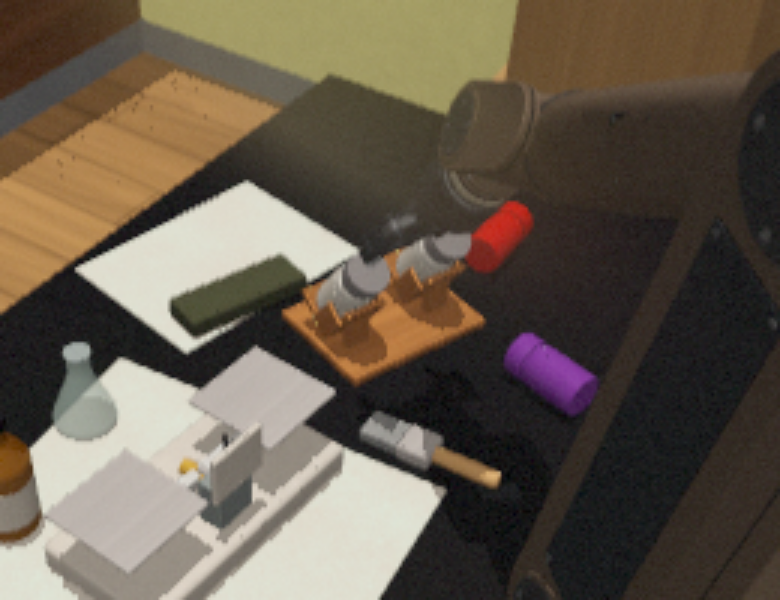

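Run:
```python
from pose import *
delta([ 0.5732,-0.2606,0.0862],tool(-.36,np.deg2rad(35)))
c=vision.read_camera("side");f=c["frame"][:,:,::-1].copy()
K=np.array([[c["fx"],0,c["cx"]],[0,c["fy"],c["cy"]],[0,0,1]])
for X in ([.515,-.24,.177],[.5469,-.2507,.1263],[.5559,.1618,.1]):
    u=K@(np.array(c["R"])@X+c["t"]);u=u[:2]/u[2];cv2.circle(f,(int(u[0]),int(u[1])),2,(0,255,0),-1);print(u)
cv2.imwrite("pics/s2.png",cv2.resize(f[60:260,230:490],None,fx=3,fy=3))
c=vision.read_camera("top");cv2.imwrite("pics/t2.png",cv2.resize(c["frame"][100:300,230:490,::-1],None,fx=3,fy=3))
```

```text
t 3.675 d [ 0.0581 -0.0202 -0.0911] rv [0.0024 0.002  0.0013] F [ 0.35 -0.01  0.31] open 0.9979093424713178 q [-0.7  -0.18  2.25  0.4   0.51  0.94]
[361.04769813 142.65592252]
[353.24585945 150.04973987]
[272.01528673 229.29548299]
```

View pics/s2.png

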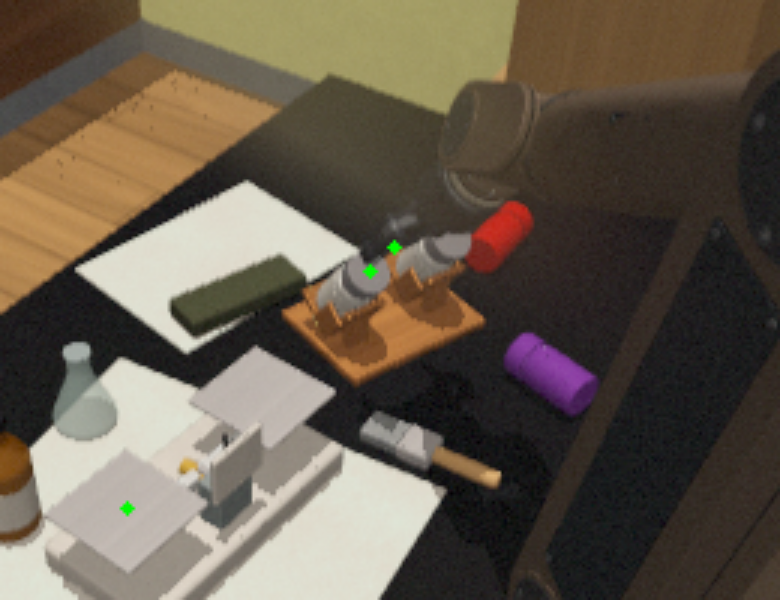

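View pics/t2.png

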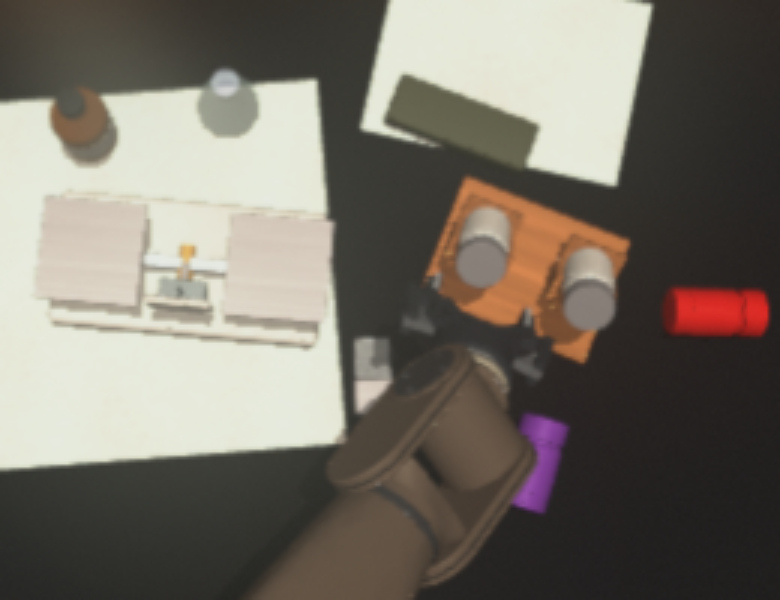

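Call:
jog_arm:
  commands: ".008 -.003 -.012; .016 -.006 -.025; .024 -.009 -.038; .032 -.012 -.052; .042 -.015 -.066; .051 -.018 -.08; .058 -.02 -.091; .058 -.02 -.091"

```text
$.commands[0]: bad value
```

Call:
jog_arm:
  commands: ".008 -.003 -.012 0 0 0; .016 -.006 -.025 0 0 0; .024 -.009 -.038 0 0 0; .032 -.012 -.052 0 0 0; .042 -.015 -.066 0 0 0; .051 -.018 -.08 0 0 0; .058 -.02 -.091 0 0 0; .058 -.02 -.091 0 0 0"

```text
time: 4.78
eef_pos: [0.5725, -0.2587, 0.0834]
tcp_rot: [0.939, -0.171, 0.295, 0.054]
contact_force: [-0.4, 0.8, -0.8]
opening: 1.001
```

Run:
```python
from pose import *
delta([ 0.5732,-0.2606,0.0862],tool(-.36,np.deg2rad(35)))
c=vision.read_camera("top");cv2.imwrite("pics/t3.png",cv2.resize(c["frame"][130:280,330:480,::-1],None,fx=4,fy=4,interpolation=cv2.INTER_CUBIC))
```

```text
t 4.775 d [ 0.0007 -0.0019  0.0028] rv [-0.0008 -0.0015  0.    ] F [-0.44  0.81 -0.78] open 1.0005577930000522 q [-0.65  0.13  2.16  0.57  0.31  0.78]
```

View pics/t3.png

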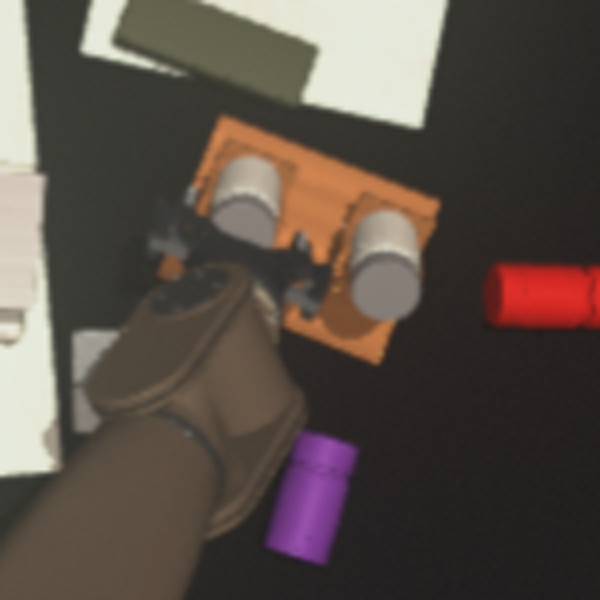

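Call:
jog_arm:
  commands: ".001 -.002 .002 0 0 0; .001 -.002 .002 0 0 0; .001 -.002 .002 0 0 0; .001 -.002 .002 0 0 0; .001 -.002 .002 0 0 0; .001 -.002 .002 0 0 0"
  gripper: 0
  grip_force: 40

```text
time: 5.58
eef_pos: [0.5741, -0.2608, 0.0877]
tcp_rot: [0.938, -0.17, 0.297, 0.054]
contact_force: [-3.8, 1.7, 6.0]
opening: 0.602
```

Call:
jog_arm:
  commands: "-.004 .0015 .006 0 0 0; -.009 .0034 .0137 0 0 0; -.0145 .0055 .022 0 0 0; -.02 .0075 .0305 0 0 0; -.027 .010 .041 0 0 0; -.034 .013 .052 0 0 0; -.041 .0155 .063 0 0 0; -.048 .018 .074 0 0 0; -.055 .021 .084 0 0 0; -.06 .024 .12 0 0 0; -.06 .03 .16 0 0 0;-.06 .035 .18 0 0 0; -.06 .035 .18 0 0 0"

```text
time: 7.2
eef_pos: [0.5141, -0.2258, 0.2691]
tcp_rot: [0.938, -0.17, 0.298, 0.055]
contact_force: [-0.2, 0.3, -3.1]
opening: 0.602
```

Run:
```python
from pose import *
a=-tool(-.36,np.deg2rad(35)).as_matrix()[:,2]
delta([ 0.5559,.1625,.28],tool(-.06,0))
for n in("side","top"):
    c=vision.read_camera(n);cv2.imwrite(f"pics/{n[0]}4.png",cv2.resize(c["frame"][60:260,230:490,::-1],None,fx=3,fy=3))
```

```text
t 7.2 d [0.0418 0.3883 0.0109] rv [0.1303 0.6033 0.2891] F [-0.25  0.31 -3.09] open 0.6016147355372333 q [-0.68 -0.31  2.18  0.28  0.7   1.09]
```

View pics/s4.png

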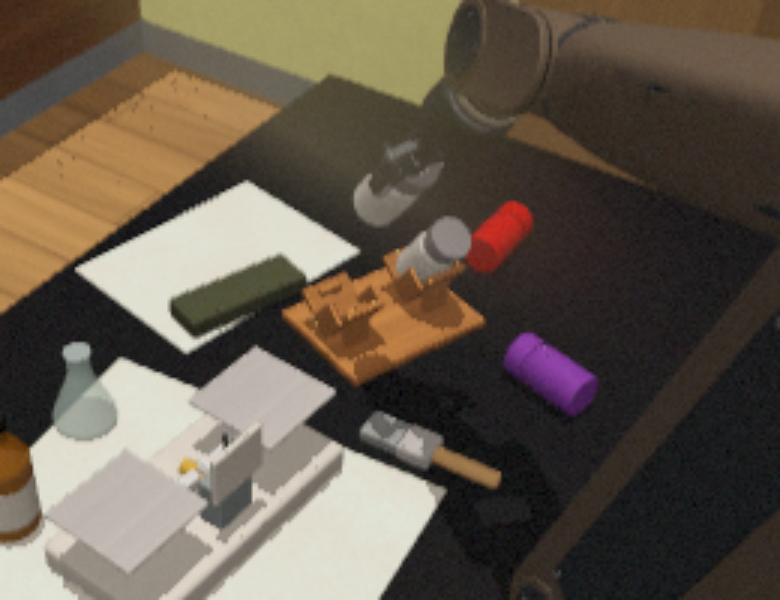

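Call:
jog_arm:
  commands: ".003 .02 .01 .01 .03 .015; .006 .05 .02 .015 .07 .035; .01 .085 .03 .025 .12 .06; .014 .125 .03 .04 .18 .09; .018 .165 .03 .05 .24 .12; .022 .205 .03 .065 .3 .15; .026 .245 .03 .08 .36 .18; .03 .285 .03 .09 .43 .2; .034 .32 .03 .105 .5 .23; .038 .35 .03 .12 .55 .26; .04 .372 .025 .13 .59 .285; .042 .384 .02 .13 .603 .289; .042 .388 .01 .13 .603 .289; .042 .388 0 .13 .603 .289; .042 .388 -.01 .13 .603 .289;.042 .388 -.01 .13 .603 .289"

```text
time: 9.3
eef_pos: [0.5549, 0.1618, 0.2549]
tcp_rot: [1.0, -0.031, -0.003, -0.0]
contact_force: [0.4, -0.4, -3.0]
opening: 0.602
```

Run:
```python
from pose import *
delta([ 0.5559,.1625,.17],tool(-.06,0))
for n in("side","top"):
    c=vision.read_camera(n);cv2.imwrite(f"pics/{n[0]}5.png",cv2.resize(c["frame"][100:300,180:440,::-1],None,fx=3,fy=3))
    W=cloud(c);np.savez(f"{n}5.npz",W=W,f=c["frame"])
    for d in cut_out(n,"jar_a"): 
        p=W[d["pixels"]];print(n,round(d["conf"],2),np.round(np.nanmedian(p,0),3),np.round(np.nanpercentile(p,[3,97],0),3).tolist())
```

```text
t 9.3 d [ 0.001   0.0007 -0.0849] rv [-0.0006 -0.0063  0.0022] F [ 0.42 -0.36 -2.99] open 0.6016261657370111 q [0.11 0.06 1.79 0.   1.3  1.74]
side 0.92 [ 0.338 -0.312  0.041] [[0.293, -0.388, -0.0], [0.392, -0.291, 0.053]]
side 0.85 [ 0.506 -0.495  0.04 ] [[0.49, -0.56, 0.008], [0.532, -0.476, 0.053]]
side 0.84 [0.539 0.173 0.265] [[0.528, 0.134, 0.204], [0.568, 0.188, 0.305]]
side 0.7 [ 0.517 -0.354  0.116] [[0.49, -0.383, 0.066], [0.566, -0.34, 0.138]]
top 0.91 [ 0.344 -0.322  0.048] [[0.299, -0.355, 0.001], [0.39, -0.295, 0.055]]
top 0.86 [ 0.513 -0.52   0.046] [[0.49, -0.573, 0.013], [0.538, -0.477, 0.054]]
```

View pics/s5.png

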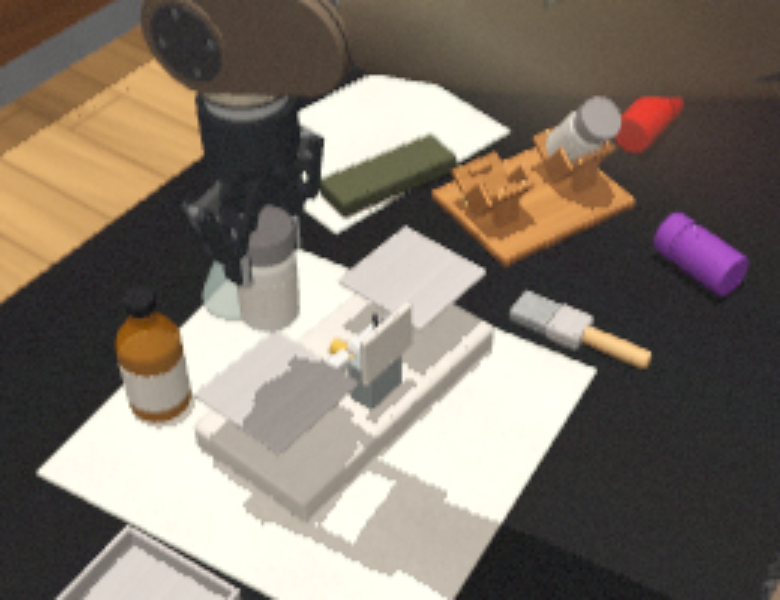

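```bash
cat > fitj.py <<'E'
from h import *
from scipy.optimize import least_squares
def fitcyl(P,bot0):
    def f(p):
        a=np.array([p[3],p[4],1]);a/=np.linalg.norm(a);d=P-p[:3];h=d@a
        r=np.linalg.norm(d-np.outer(h,a),axis=1)-.026
        q=np.stack([r,np.maximum(-h,h-.1)],1)
        return np.minimum(q.max(1),0)+np.linalg.norm(np.maximum(q,0),axis=1)
    r=least_squares(f,list(bot0)+[0,0],loss="soft_l1",f_scale=.002)
    return r.x,np.median(abs(f(r.x)))
E
python3 - <<'E'
from fitj import *
W=np.load("side5.npz")["W"];F=np.load("side5.npz")["f"]
m=np.all((W>[.515,.12,.195])&(W<[.60,.205,.32]),-1)&(F.min(-1)>75)
print(m.sum(),fitcyl(W[m],[.555,.162,.203]))
E
```

```text
699 (array([ 0.55472723,  0.16151508,  0.20289395,  0.00594027, -0.00899518]), np.float64(0.000825479138774541))
```

Call:
jog_arm:
  commands: ".001 .001 -.015 0 -.006 0; .001 .001 -.035 0 -.006 0; .001 .001 -.055 0 -.006 0; .001 .001 -.072 0 -.006 0; .001 .001 -.084 0 -.006 0; .001 .001 -.091 0 -.006 0; .001 .001 -.095 0 -.006 0; .001 .001 -.098 0 -.006 0; .001 .001 -.101 0 -.006 0; .001 .001 -.104 0 -.006 0; .001 .001 -.107 0 -.006 0; .001 .001 -.110 0 -.006 0; .001 .001 -.113 0 -.006 0; .001 .001 -.116 0 -.006 0; .001 .001 -.118 0 -.006 0; .001 .001 -.119 0 -.006 0; .001 .001 -.119 0 -.006 0"

```text
time: 11.62
eef_pos: [0.5566, 0.1634, 0.1372]
tcp_rot: [1.0, -0.031, 0.001, -0.001]
contact_force: [-0.4, -0.1, -3.6]
opening: 0.601
```

```bash
cat > pans.py <<'E'
from fitj import *
def look(tag):
    s=get_state();print("t",s["time"],s["eef_pos"].round(4),"F",s["contact_force"].round(2),s["opening"].round(3))
    c=vision.read_camera("side");W=cloud(c);F=c["frame"]
    np.savez("last.npz",W=W,f=F)
    cv2.imwrite(f"pics/s{tag}.png",cv2.resize(F[100:300,180:440,::-1],None,fx=3,fy=3))
    for nm,cx,cy in(("L",.5559,.1625),("R",.5445,-.0375)):
        m=np.all((W>[cx-.053,cy-.053,.07])&(W<[cx+.053,cy+.053,.125]),-1)
        z=W[m][:,2]; h,e=np.histogram(z,bins=np.arange(.07,.1261,.002)); k=h.argmax()
        zz=z[(z>e[k]-.003)&(z<e[k]+.005)];print(nm,"pan z",np.median(zz).round(4),len(zz))
        zp=np.median(zz)
        m=np.all((W>[cx-.06,cy-.06,zp+.012])&(W<[cx+.06,cy+.06,zp+.11]),-1)&(F.min(-1)>75)
        if m.sum()>150: r=fitcyl(W[m],[cx,cy,zp]);print(nm,"jar",m.sum(),r[0].round(4),round(r[1],4),"off",np.hypot(r[0][0]-cx,r[0][1]-cy).round(4))
    return c
E
python3 -c "
from pans import *
look('6')"
```

```text
Traceback (most recent call last):
  File "pans.py", line 3, in look
    s=get_state();print("t",s["time"],s["eef_pos"].round(4),"F",s["contact_force"].round(2),s["opening"].round(3))
                                                                                            ^^^^^^^^^^^^^^^^^^
AttributeError: 'float' object has no attribute 'round'
```

```bash
sed -i 's/s\["opening"\].round(3)/round(s["opening"],3)/' pans.py; python3 -c "
from pans import *
look('6')"
```

```text
t 11.625 [0.5566 0.1634 0.1372] F [-0.42 -0.12 -3.57] 0.601
L pan z 0.0846 674
L jar 524 [ 0.5569  0.1635  0.0853 -0.0086 -0.0233] 0.001 off 0.0014
R pan z 0.1151 799
```

View pics/s6.png

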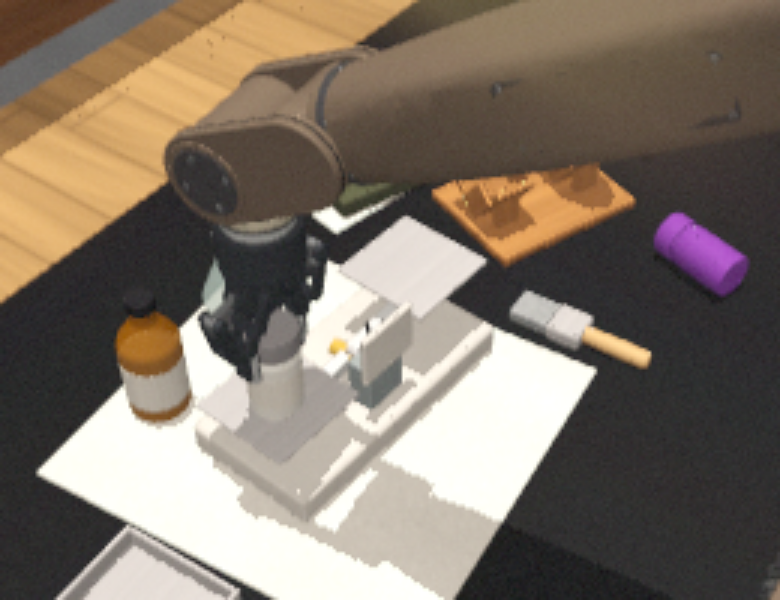

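Call:
jog_arm:
  commands: "0 0 -.001 0 0 0; 0 0 -.002 0 0 0; 0 0 -.003 0 0 0; 0 0 -.004 0 0 0; 0 0 -.0045 0 0 0; 0 0 -.005 0 0 0; 0 0 -.005 0 0 0"

```text
time: 12.55
eef_pos: [0.5572, 0.1634, 0.134]
tcp_rot: [1.0, -0.031, 0.002, -0.0]
contact_force: [-2.7, -0.5, 6.2]
opening: 0.604
```

```bash
python3 -c "
from pans import *
look('7')"
```

```text
t 12.55 [0.5572 0.1634 0.134 ] F [-2.69 -0.5   6.22] 0.604
L pan z 0.0818 654
L jar 522 [ 0.5569  0.1633  0.0822  0.002  -0.0191] 0.0009 off 0.0013
R pan z 0.1181 781
```

Call:
jog_arm:
  commands: "0 0 .0015 0 0 0; 0 0 .0015 0 0 0; 0 0 .0015 0 0 0; 0 0 .0015 0 0 0; 0 0 .02 0 0 0; 0 0 .05 0 0 0; 0 0 .09 0 0 0; 0 0 .12 0 0 0"
  gripper: 95

```text
time: 13.6
eef_pos: [0.5574, 0.1635, 0.256]
tcp_rot: [1.0, -0.031, 0.003, -0.001]
contact_force: [0.5, -0.2, 0.8]
opening: 0.951
```

Run:
```python
from pans import *
from pose import *
look('8')
delta([.472,-.3507,.1756],tool(-.36,np.deg2rad(35)))
delta([.472,-.3507,.1756],tool(-.36,np.deg2rad(30)))
```

```text
t 13.6 [0.5574 0.1635 0.256 ] F [ 0.5  -0.19  0.77] 0.951
L pan z 0.0819 663
L jar 620 [ 0.5569  0.1634  0.0821  0.0082 -0.0082] 0.0008 off 0.0014
R pan z 0.1178 788
t 13.65 d [-0.0873 -0.5145 -0.0853] rv [-0.1284 -0.5859 -0.2908] F [0.66 1.71 2.26] open 0.9473983095885171 q [0.11 0.05 1.79 0.   1.29 1.74]
t 13.65 d [-0.0873 -0.5145 -0.0853] rv [-0.1101 -0.5003 -0.2931] F [0.66 1.71 2.26] open 0.9473983095885171 q [0.11 0.05 1.79 0.   1.29 1.74]
```

View pics/s8.png

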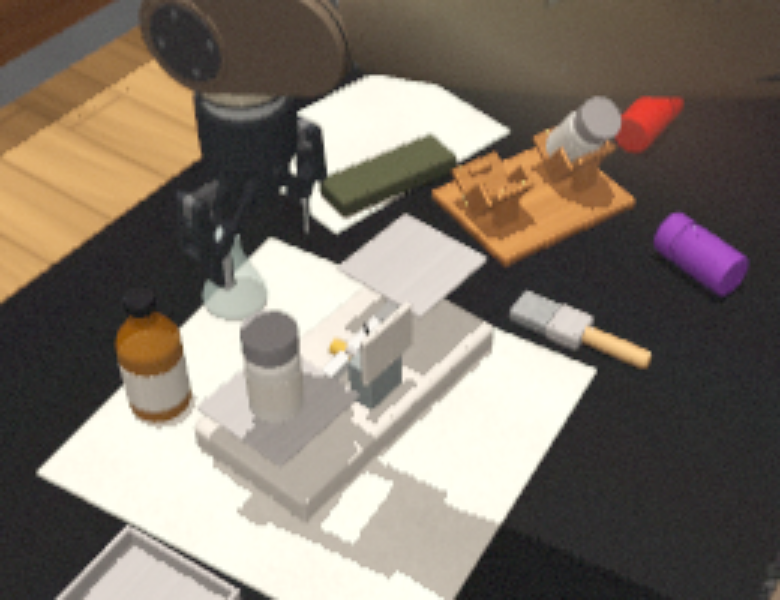

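Run:
```python
from pose import *
a=-tool(-.36,np.deg2rad(35)).as_matrix()[:,2]; R=tool(-.36,np.deg2rad(28)); z=R.as_matrix()[:,2]
t2=np.array([.5042,-.3628,.1264]); g=t2-.029*a+.019*z; print(g)
delta(g+.11*a,R)
```

```text
[ 0.5281156  -0.3718019   0.08586859]
t 13.65 d [-0.0903 -0.5134 -0.0849] rv [-0.1028 -0.466  -0.2939] F [0.66 1.71 2.26] open 0.9473983095885171 q [0.11 0.05 1.79 0.   1.29 1.74]
```

Call:
jog_arm:
  commands: "-.004 -.02 .01 0 0 0; -.01 -.055 .02 -.01 -.05 -.03; -.018 -.1 .02 -.02 -.1 -.06; -.028 -.15 .02 -.03 -.15 -.09; -.038 -.2 .02 -.04 -.2 -.12; -.048 -.25 .02 -.05 -.25 -.155; -.06 -.3 .02 -.06 -.3 -.19; -.07 -.35 .015 -.07 -.35 -.22; -.08 -.4 .01 -.08 -.4 -.25; -.088 -.445 0 -.09 -.44 -.275; -.09 -.48 -.02 -.1 -.466 -.294; -.09 -.505 -.05 -.103 -.466 -.294; -.09 -.513 -.075 -.103 -.466 -.294; -.09 -.513 -.085 -.103 -.466 -.294; -.09 -.513 -.085 -.103 -.466 -.294"
  gripper: 100

```text
time: 15.52
eef_pos: [0.4659, -0.349, 0.1663]
tcp_rot: [0.956, -0.175, 0.232, 0.043]
contact_force: [-0.7, 0.5, 0.1]
opening: 1.001
```

Run:
```python
from pose import *
delta([.5281,-.3718,.0859],tool(-.36,np.deg2rad(28)))
c=vision.read_camera("top");cv2.imwrite("pics/t9.png",cv2.resize(c["frame"][130:280,330:480,::-1],None,fx=4,fy=4,interpolation=cv2.INTER_CUBIC))
```

```text
t 15.525 d [ 0.0622 -0.0228 -0.0804] rv [-0.004  -0.0126  0.0014] F [-0.73  0.45  0.11] open 1.0014543609698126 q [-0.92 -0.07  2.14  0.39  0.69  0.75]
```

View pics/t9.png

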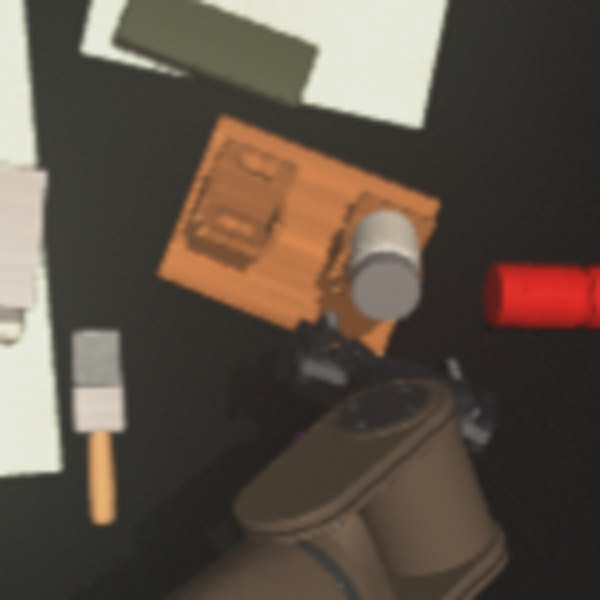

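Call:
jog_arm:
  commands: ".008 -.003 -.01 0 -.01 0; .017 -.006 -.022 0 -.01 0; .026 -.01 -.034 0 -.01 0; .035 -.013 -.046 0 -.01 0; .045 -.017 -.058 0 -.01 0; .054 -.02 -.07 0 -.01 0; .062 -.023 -.079 0 -.01 0; .062 -.023 -.079 0 -.01 0; .062 -.023 -.079 0 -.01 0"

```text
time: 16.7
eef_pos: [0.5289, -0.3727, 0.0888]
tcp_rot: [0.955, -0.174, 0.238, 0.043]
contact_force: [-0.1, 0.1, -0.9]
opening: 0.997
```

Run:
```python
from pose import *
delta([.5281,-.3718,.0859],tool(-.36,np.deg2rad(28)))
```

```text
t 16.7 d [-0.0008  0.0009 -0.0029] rv [-0.0017 -0.0006  0.001 ] F [-0.15  0.1  -0.87] open 0.9973193554684475 q [-0.86  0.19  2.04  0.46  0.53  0.71]
```

Call:
jog_arm:
  commands: "-.001 .001 -.002 0 0 0; -.001 .001 -.002 0 0 0; -.001 .001 -.002 0 0 0; -.001 .001 -.002 0 0 0; -.001 .001 -.002 0 0 0; -.001 .001 -.002 0 0 0"
  gripper: 0
  grip_force: 40

```text
time: 17.45
eef_pos: [0.5275, -0.3712, 0.0866]
tcp_rot: [0.955, -0.174, 0.237, 0.042]
contact_force: [-4.4, 3.8, 4.7]
opening: 0.599
```

Call:
jog_arm:
  commands: "-.004 .0015 .006 0 0 0; -.009 .0034 .0137 0 0 0; -.0145 .0055 .022 0 0 0; -.02 .0075 .0305 0 0 0; -.027 .010 .041 0 0 0; -.034 .013 .052 0 0 0; -.041 .0155 .063 0 0 0; -.048 .018 .074 0 0 0; -.055 .021 .084 0 0 0; -.06 .03 .12 0 0 0; -.06 .04 .16 0 0 0;-.06 .05 .19 0 0 0; -.06 .05 .19 0 0 0"

```text
time: 19.08
eef_pos: [0.4685, -0.3222, 0.2804]
tcp_rot: [0.954, -0.174, 0.24, 0.045]
contact_force: [-0.8, -0.3, -3.4]
opening: 0.607
```

Run:
```python
from pose import *
delta([ 0.5445,-.0375,.28],tool(-.06,np.deg2rad(-7)))
c=vision.read_camera("side");cv2.imwrite("pics/s10.png",cv2.resize(c["frame"][60:260,230:490,::-1],None,fx=3,fy=3))
```

```text
t 19.075 d [ 0.076   0.2847 -0.0004] rv [0.1309 0.6036 0.2904] F [-0.8  -0.27 -3.39] open 0.6070867429458078 q [-0.89 -0.24  2.07  0.31  0.89  0.9 ]
```

View pics/s10.png

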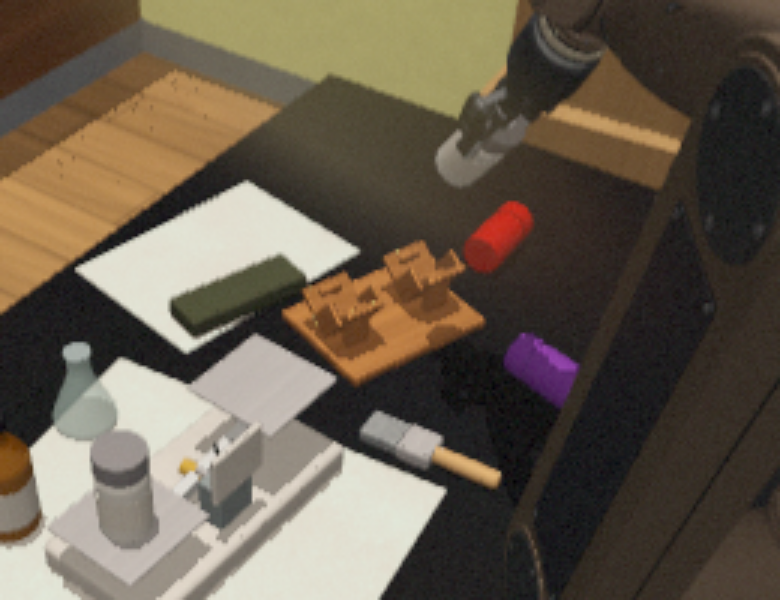

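Call:
jog_arm:
  commands: ".006 .02 .01 .01 .04 .02; .014 .05 .01 .02 .09 .04; .022 .08 .01 .03 .15 .07; .032 .115 .01 .045 .21 .1; .042 .15 .01 .06 .28 .13; .05 .185 .01 .075 .35 .17; .058 .22 .01 .09 .42 .2; .066 .25 .01 .105 .49 .235; .072 .27 .005 .12 .55 .265; .076 .282 -.005 .131 .604 .29; .076 .285 -.02 .131 .604 .29; .076 .285 -.03 .131 .604 .29; .076 .285 -.03 .131 .604 .29; .076 .285 -.03 .131 .604 .29"

```text
time: 20.88
eef_pos: [0.5436, -0.0371, 0.2468]
tcp_rot: [0.997, -0.032, -0.064, -0.003]
contact_force: [0.4, 0.7, -2.5]
opening: 0.597
```

Run:
```python
from pose import *
from fitj import *
delta([ 0.5445,-.0375,.25],tool(-.06,np.deg2rad(-7)))
c=vision.read_camera("side");cv2.imwrite("pics/s11.png",cv2.resize(c["frame"][60:260,230:490,::-1],None,fx=3,fy=3))
W=cloud(c);m=np.all((W>[.50,-.085,.18])&(W<[.60,.01,.33]),-1)&(c["frame"].min(-1)>75)
print(m.sum(),fitcyl(W[m],[.5445,-.0375,.2]))
```

```text
t 20.875 d [ 0.0009 -0.0004  0.0032] rv [-0.0027 -0.0054  0.0039] F [ 0.38  0.75 -2.47] open 0.5968337923596295 q [-0.24  0.06  1.81 -0.02  1.4   1.39]
576 (array([ 0.54807824, -0.0373652 ,  0.19356257, -0.00277774, -0.02275589]), np.float64(0.0010592428236238169))
```

View pics/s11.png

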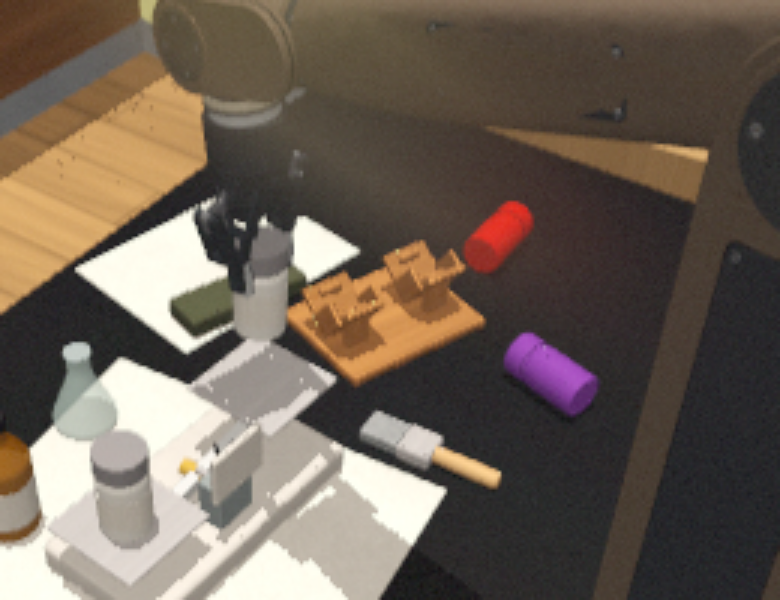

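Call:
jog_arm:
  commands: "-.003 0 -.012 0 0 0; -.003 0 -.03 0 0 0; -.003 0 -.047 0 0 0; -.003 0 -.06 0 0 0; -.003 0 -.067 0 0 0; -.003 0 -.071 0 0 0; -.003 0 -.074 0 0 0; -.003 0 -.0765 0 0 0; -.003 0 -.079 0 0 0; -.003 0 -.082 0 0 0; -.003 0 -.085 0 0 0; -.003 0 -.088 0 0 0; -.003 0 -.091 0 0 0; -.003 0 -.0935 0 0 0; -.003 0 -.0935 0 0 0; -.003 0 -.0935 0 0 0"

```text
time: 22.92
eef_pos: [0.5409, -0.0367, 0.153]
tcp_rot: [0.997, -0.031, -0.064, -0.003]
contact_force: [1.2, 0.6, 0.8]
opening: 0.6
```

Run:
```python
from pans import *
f=[]
look('12')
for i in range(12):
    f.append(get_state()["contact_force"]); vision.read_camera("side")
f=np.array(f);print(f.mean(0),f.std(0)); look('12b')
```

```text
t 22.925 [ 0.5409 -0.0367  0.153 ] F [1.2  0.55 0.75] 0.6
L pan z 0.1007 688
L jar 635 [ 0.5569  0.1631  0.1007  0.0057 -0.0022] 0.0008 off 0.0012
R pan z 0.0992 509
R jar 445 [ 0.5452 -0.0376  0.0996  0.0008 -0.0026] 0.0011 off 0.0007
[ 1.5050435  -0.34508555 -0.26140384] [0.71308522 0.39380099 0.45284127]
t 23.575 [ 0.5408 -0.0366  0.1529] F [ 0.68 -0.45 -0.15] 0.6
L pan z 0.1007 692
L jar 635 [ 0.5568  0.1633  0.1007  0.0097 -0.0074] 0.0008 off 0.0012
R pan z 0.0993 495
R jar 447 [ 0.5449 -0.0379  0.0992  0.0036  0.0082] 0.0011 off 0.0006
```

View pics/s12b.png

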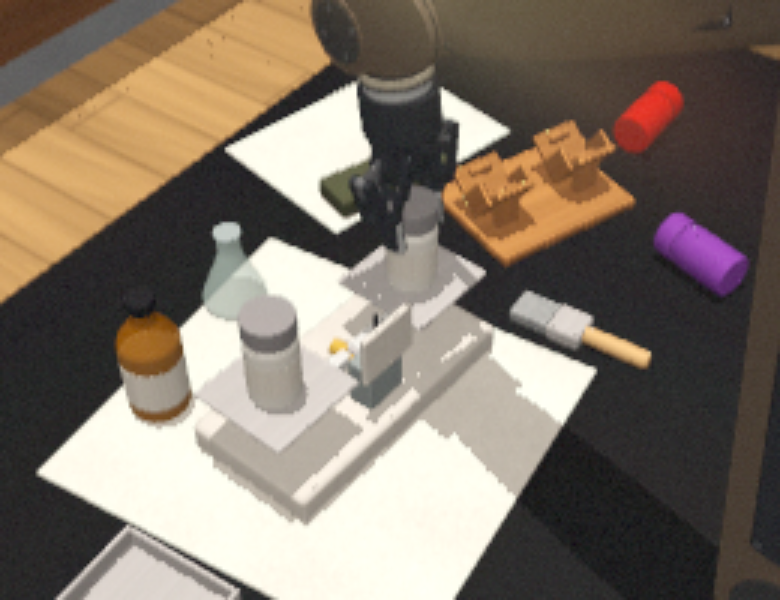

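Call:
jog_arm:
  commands: "0 0 0 0 0 0; 0 0 0 0 0 0; 0 0 0 0 0 0; 0 0 0 0 0 0; 0 0 .01 0 0 0; 0 0 .03 0 0 0; 0 0 .06 0 0 0; 0 0 .1 0 0 0; 0 0 .13 0 0 0"
  gripper: 95

```text
time: 24.75
eef_pos: [0.5413, -0.0367, 0.2868]
tcp_rot: [0.998, -0.031, -0.062, -0.003]
contact_force: [0.8, -0.8, 0.0]
opening: 0.95
```

Run:
```python
from pans import *
look('13')
for i in range(8): vision.read_camera("side")
look('13b')
```

```text
t 24.75 [ 0.5413 -0.0367  0.2868] F [ 0.75 -0.78  0.01] 0.95
L pan z 0.118 676
L jar 652 [ 0.5569  0.1634  0.118   0.0075 -0.0073] 0.0008 off 0.0014
R pan z 0.0818 452
R jar 510 [ 0.5449 -0.037   0.082   0.0053 -0.0084] 0.0008 off 0.0006
t 25.2 [ 0.54   -0.0365  0.2813] F [ 0.89  0.11 -0.38] 0.947
L pan z 0.1177 681
L jar 655 [ 0.5571  0.1633  0.1178  0.0052 -0.0084] 0.0008 off 0.0014
R pan z 0.0819 448
R jar 514 [ 0.5448 -0.0374  0.0819  0.0103 -0.0038] 0.001 off 0.0003
```

Run:
```python
from pose import *
delta([.5447,-.0373,.135],tool(-.06,0))
```

```text
t 25.25 d [ 0.0046 -0.0008 -0.1465] rv [-0.0111 -0.1309  0.0029] F [-0.56  0.22  0.87] open 0.9501089396796236 q [-0.25  0.03  1.78 -0.02  1.46  1.39]
```

View pics/s13b.png

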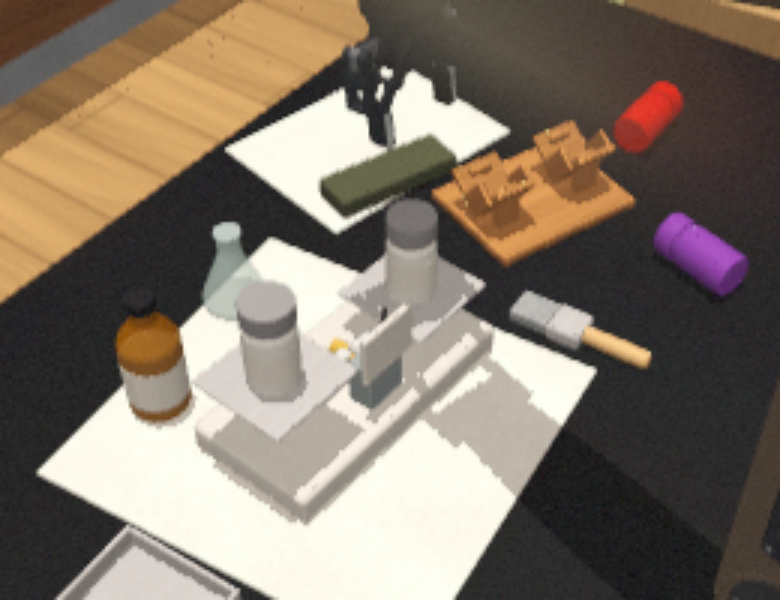

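Call:
jog_arm:
  commands: ".005 -.001 0 -.011 -.07 .003; .005 -.001 0 -.011 -.131 .003; .005 -.001 -.02 -.011 -.131 .003; .005 -.001 -.05 -.011 -.131 .003; .005 -.001 -.08 -.011 -.131 .003; .005 -.001 -.11 -.011 -.131 .003; .005 -.001 -.13 -.011 -.131 .003; .005 -.001 -.142 -.011 -.131 .003; .005 -.001 -.146 -.011 -.131 .003; .005 -.001 -.146 -.011 -.131 .003"
  gripper: 100

```text
time: 26.5
eef_pos: [0.5459, -0.0377, 0.1369]
tcp_rot: [1.0, -0.03, 0.001, 0.0]
contact_force: [0.1, -0.6, -0.1]
opening: 0.998
```

Run:
```python
from pans import *
from pose import *
delta([.5447,-.0373,.135],tool(-.06,0))
look('14')
```

```text
t 26.5 d [-0.0012  0.0004 -0.0019] rv [ 0.0006  0.0026 -0.0001] F [ 0.1  -0.56 -0.1 ] open 0.9981397805618759 q [-0.25  0.1   1.97  0.    1.06  1.38]
t 26.5 [ 0.5459 -0.0377  0.1369] F [ 0.1  -0.56 -0.1 ] 0.998
L pan z 0.1177 690
L jar 655 [ 0.5569  0.1632  0.1178  0.0097 -0.0051] 0.0008 off 0.0012
R pan z 0.082 435
R jar 474 [ 0.5455 -0.0377  0.0821 -0.0033  0.0021] 0.0009 off 0.001
```

Call:
jog_arm:
  commands: "0 0 -.001 0 0 0; 0 0 -.001 0 0 0; 0 0 -.001 0 0 0; 0 0 -.001 0 0 0; 0 0 -.001 0 0 0; 0 0 -.001 0 0 0"
  gripper: 0
  grip_force: 40

```text
time: 27.3
eef_pos: [0.5461, -0.0374, 0.1366]
tcp_rot: [1.0, -0.03, 0.002, 0.0]
contact_force: [-0.9, 2.0, 6.2]
opening: 0.603
```

Call:
jog_arm:
  commands: "0 0 .001 0 0 0; 0 0 .0025 0 0 0; 0 0 .0045 0 0 0; 0 0 .007 0 0 0; 0 0 .0095 0 0 0; 0 0 .012 0 0 0; 0 0 .0145 0 0 0; 0 0 .017 0 0 0; 0 0 .0195 0 0 0; 0 0 .022 0 0 0; 0 0 .0245 0 0 0; 0 0 .027 0 0 0; 0 0 .0295 0 0 0; 0 0 .032 0 0 0; 0 0 .034 0 0 0; 0 0 .036 0 0 0; 0 0 .038 0 0 0; 0 0 .04 0 0 0; 0 0 .042 0 0 0"

```text
time: 29.68
eef_pos: [0.5451, -0.0376, 0.1772]
tcp_rot: [1.0, -0.03, 0.0, 0.0]
contact_force: [0.6, -0.4, -3.4]
opening: 0.603
```

Run:
```python
from pans import *
look('15')
```

```text
t 29.675 [ 0.5451 -0.0376  0.1772] F [ 0.57 -0.39 -3.39] 0.603
L pan z 0.0818 665
L jar 611 [ 0.5566  0.1634  0.0819  0.0116 -0.0081] 0.0008 off 0.0012
R pan z 0.1181 523
R jar 457 [ 0.5437 -0.038   0.1227  0.0149 -0.0022] 0.0011 off 0.0009
```

View pics/s15.png

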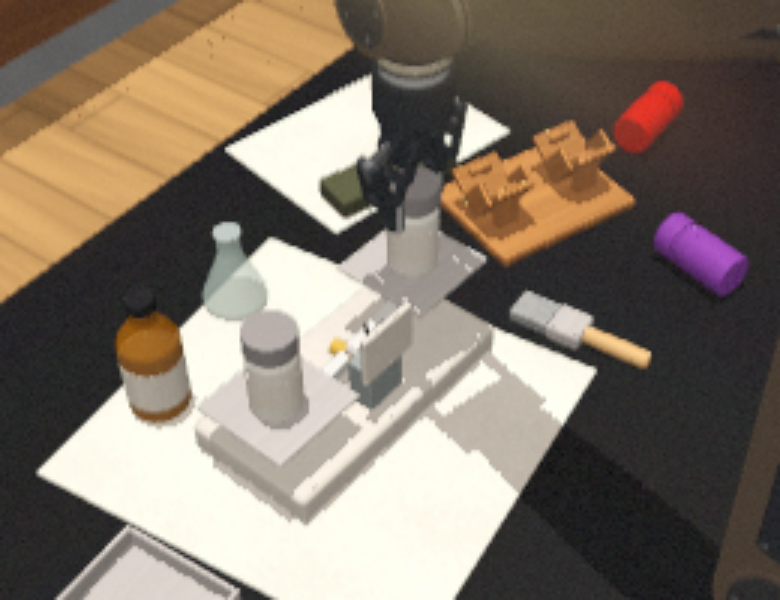

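Call:
jog_arm:
  commands: "0 0 .02 0 0 0; 0 0 .05 0 0 0; 0 0 .09 0 0 0; 0 .02 .125 0 0 0; -.001 .055 .145 0 0 0; -.002 .095 .15 0 0 0; -.003 .14 .15 0 0 0; -.004 .185 .15 0 0 0; -.005 .23 .15 0 0 0; -.006 .275 .15 0 0 0; -.007 .32 .145 0 0 0; -.007 .36 .125 0 0 0; -.007 .39 .1 0 0 0; -.007 .412 .07 0 0 0; -.007 .4215 .035 0 0 0; -.007 .4215 0 0 0 0; -.007 .4215 -.02 0 0 0; -.007 .4215 -.025 0 0 0; -.007 .4215 -.025 0 0 0"

```text
time: 32.1
eef_pos: [0.5393, 0.384, 0.1538]
tcp_rot: [1.0, -0.03, 0.002, -0.0]
contact_force: [-0.8, 0.7, -2.8]
opening: 0.597
```

Run:
```python
from pose import *
from fitj import *
delta([.538,.384,.0595],tool(-.06,0))
c=vision.read_camera("side");cv2.imwrite("pics/s16.png",cv2.resize(c["frame"][180:380,150:410,::-1],None,fx=3,fy=3))
W=cloud(c);m=np.all((W>[.49,.33,.08])&(W<[.59,.43,.22]),-1)&(c["frame"].min(-1)>75)
print(m.sum(),fitcyl(W[m],[.538,.384,.1]))
```

```text
t 32.1 d [-0.0013 -0.     -0.0943] rv [-0.0002  0.0038  0.0002] F [-0.77  0.68 -2.82] open 0.597076785295092 q [ 0.47  0.33  1.67 -0.    1.14  2.1 ]
799 (array([ 0.53840681,  0.38445793,  0.09934769,  0.00100868, -0.02352185]), np.float64(0.000823182157161581))
```

View pics/s16.png

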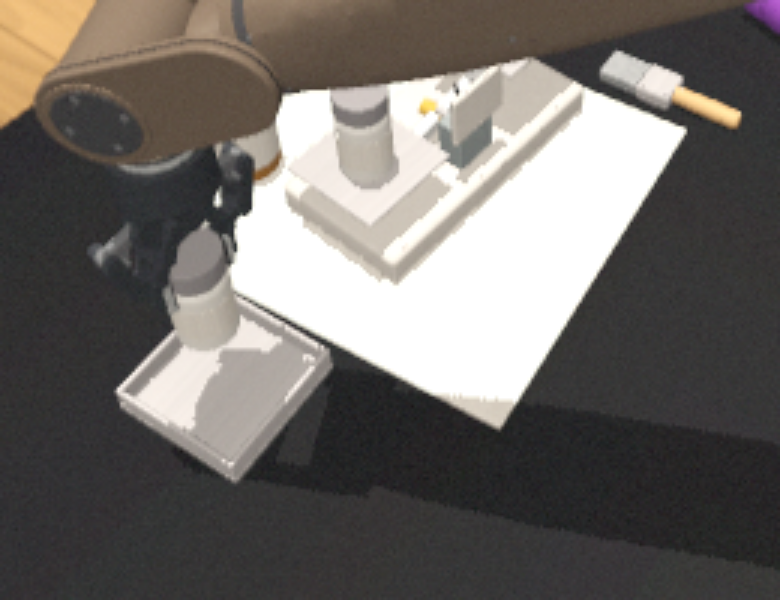

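Call:
jog_arm:
  commands: "-.001 0 -.015 0 0 0; -.001 0 -.035 0 0 0; -.001 0 -.055 0 0 0; -.001 0 -.07 0 0 0; -.001 0 -.08 0 0 0; -.001 0 -.086 0 0 0; -.001 0 -.09 0 0 0; -.001 0 -.0925 0 0 0; -.001 0 -.0945 0 0 0; -.001 0 -.0955 0 0 0; -.001 0 -.0955 0 0 0"

```text
time: 33.52
eef_pos: [0.5384, 0.3842, 0.0597]
tcp_rot: [1.0, -0.03, 0.002, 0.0]
contact_force: [-3.4, -1.6, 5.7]
opening: 0.6
```

Run:
```python
from pose import *
from fitj import *
delta([.538,.384,.0595],tool(-.06,0))
c=vision.read_camera("side")
W=cloud(c);m=np.all((W>[.49,.33,.03])&(W<[.59,.43,.12]),-1)&(c["frame"].min(-1)>75)
print(m.sum(),fitcyl(W[m],[.538,.384,.006]))
```

```text
t 33.525 d [-0.0004 -0.0002 -0.0002] rv [ 0.0003  0.0038 -0.0003] F [-3.35 -1.57  5.65] open 0.6004443409363339 q [ 0.47  0.44  1.72 -0.    0.98  2.1 ]
572 (array([ 0.53651395,  0.38485441,  0.00522276,  0.01125067, -0.0260487 ]), np.float64(0.0008900647946253823))
```

Seated on the floor (upward force ~5.7 N). Release and withdraw.

Call:
jog_arm:
  commands: "0 0 .001 0 0 0; 0 0 .001 0 0 0; 0 0 .001 0 0 0; 0 0 .001 0 0 0; 0 0 .02 0 0 0; 0 0 .05 0 0 0; 0 0 .09 0 0 0; 0 0 .13 0 0 0; 0 0 .17 0 0 0; 0 0 .2 0 0 0; 0 0 .2 0 0 0; 0 0 .2 0 0 0; 0 0 .2 0 0 0; 0 0 .2 0 0 0"
  gripper: 100

```text
time: 35.33
eef_pos: [0.5371, 0.3836, 0.2555]
tcp_rot: [1.0, -0.03, -0.0, 0.001]
contact_force: [0.2, 0.3, -0.1]
opening: 1.001
```

Run:
```python
from pans import *
look('17')
W=np.load("last.npz")["W"];F=np.load("last.npz")["f"]
m=np.all((W>[.49,.33,.03])&(W<[.59,.43,.12]),-1)&(F.min(-1)>75)
print("tray",fitcyl(W[m],[.538,.384,.006]))
for q in ("flask","reagent","case","brush"):
    d=cut_out("side",q)
    if d: print(q,np.round(np.nanmedian(W[d[0]["pixels"]],0),3))
cv2.imwrite("pics/s17f.png",F[:,:,::-1])
```

```text
t 35.325 [0.5371 0.3836 0.2555] F [ 0.25  0.33 -0.11] 1.001
L pan z 0.0819 654
L jar 619 [ 0.5567  0.163   0.0819  0.0107 -0.0057] 0.0008 off 0.001
R pan z 0.1181 761
tray (array([ 0.5372016 ,  0.38446515,  0.00493351,  0.00615487, -0.00267667]), np.float64(0.0007721853433732308))
flask [0.731 0.034 0.034]
reagent [0.68  0.19  0.059]
brush [ 0.409 -0.146  0.018]
```

View pics/s17f.png

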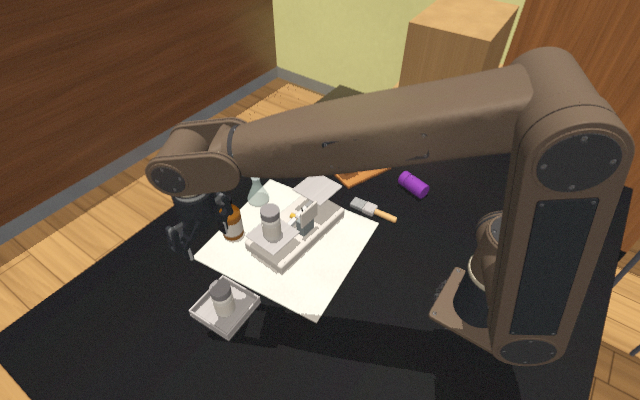

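```bash
python3 -c "
from plant import ctrl
print(ctrl.sign_off())"
```

```text
the job is handed in; nothing more can be done
None
```

The heavier jar is standing in the steel tray and the lighter one is still on the left pan. I handed the job in at about 35 s; sign-off gives no verdict.

- **Weighing:** I stood the rack's left-hand jar on the left pan and the right-hand jar on the right pan. With both let go, the right pan sank to its stop (0.082 m) and the left rose to 0.118 m. Both held there for at least 0.45 s with the jars upright. The right-hand jar was therefore the heavier. The wrist force pointed the same way, but by only about 0.26 N, which is within its noise.
- **Pans:** each jar was lowered on or lifted off at about 25 mm/s. The one release away from a stop was the second jar, let go near level, where the two jars nearly balanced. I did not measure the pan's speed as it sank, so its staying under 0.15 m/s is not directly confirmed.
- **Last checks:**
  - The tray jar's underside is at 0.005 m, about 1 mm from the tray centre and less than 1° off vertical.
  - The left-pan jar is about 1 mm from the pan centre, also less than 1° off vertical, with that pan on its stop.
  - The gripper was open, well above everything and showing no contact force.
- **Other things on the bench:** the flask and brush had not moved. The bottle's reading differed by 10 mm horizontally from the start, probably because the gripper partly hid it. The arm hid the case, so I could not measure it again; no move went near either.

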